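# Clean the hand probe's tip in the pot and lock the probe in its cradle

### The job

Pick up the black hand probe, dip its green tip well below the rim of the white tip-cleaning pot and hold it there for about a second, keeping hold of the probe and leaving the pot where it stands. Then gently lay the probe lengthwise in the two saddles of the white cradle and swing the metal keeper down over it until it rests fully in its catch. Leave the otoscope and the jar of ear tips where they are.

Things in the scene. Friction and masses are not known exactly. Their poses are not given: they have to be found in the camera images.
- probe: Black hand probe, a round rod 143 mm long, 26 mm thick over its middle and tapering to a small green tip; 80 to 150 g, loose, lying on the desk at the right. Origin: mid-length on the sole; x runs lengthwise to the green tip, z is up as it first lies; the long axis is 14 mm along z from the origin. A flat sole 14 mm wide runs under the grip. It may lie either way round in the cradle.
- probe_tip (a point): The end of the green tip, on the probe's long axis, 70 mm from mid-length.
- probe_mid (a point): The point on the probe's long axis at mid-length.
- pot: White tip-cleaning pot: squat round ribbed cup, open at the top, empty, 50 mm high, 80 mm across (foot 92 mm), bore 68 mm, inner floor 8 mm above the desk, 450 g, loose, on the desk a little left of the middle. Origin: centre of its underside, z up.
- pot_rim (a point): Centre of the pot's mouth, level with the rim, 50 mm above the desk.
- cradle: White cradle fixed at the left: base 110 x 100 x 8 mm; U saddles, 14 mm thick and 32 mm wide inside, at x = -34 and +34 mm, lips flare to 53 mm high, floor 22 mm high, 54 mm finger room between them. The probe lies along x. Beside the saddle at x = -34 are the keeper's hinge ears (y = +40, 62 mm high) and its catch (y = -38, 56 mm high). Origin: centre of the underside.
- cradle_seat (a point): Point midway between the two saddles at saddle-floor height, 22 mm above the desk; axes as the cradle's. With the probe lying in the saddles its long axis is 13 to 14 mm above this point.
- keeper (a joint): Hinge of the metal keeper, a bar 14 mm wide, 6 mm thick; axis parallel to the cradle's x through point keeper_hinge. 0: shut, level, pointing to the cradle's -y, in the catch (hard stop), just clear of a well laid probe. Grows as it swings up and over to +y: 1.57 upright, 2.5 stop; starts at 2.0 to 2.35. Friction hinge (0.04 N m): it stays where left.
- keeper_hinge (a point): Point on the keeper's hinge axis, at the middle of the bar's width, 56 mm above the desk.
- keeper_end (a point): Middle of the free end face of the keeper bar, 108 mm from the hinge; the bar is straight and its last 16 mm are ridged on top. When shut its top is 59 mm above the desk and it stands out 23 mm beyond the catch.
- otoscope: Otoscope lying on its side, 138 x 67 x 28 mm, on the right; leave alone. Origin: centre of the underside.
- tip_jar: Lidded jar of foam ear tips, 49 mm across, 57 mm high, behind the pot and cradle; leave alone. Origin: centre of the underside.

How it is judged:
On the way, in this order (a step that is already met when the one before it is completed fails the run):
1. the held probe's green tip is at least 12 mm below the pot's rim, inside the pot, for half a second (z of probe_tip in the frame of pot_rim between -0.045 and -0.012 m and horizontal distance between probe_tip and pot_rim below 0.034 m and contact force between the fingers and probe above 1 N), for 0.5 s.
2. the probe lies lengthwise down in both saddles, with the keeper still open (over 0.5 rad) (x of probe_mid in the frame of cradle_seat between -0.022 and 0.022 m and y of probe_mid in the frame of cradle_seat between -0.008 and 0.008 m and z of probe_mid in the frame of cradle_seat between 0.005 and 0.02 m and angle between the x axis of probe and the x axis of cradle, either way round below 0.15 rad and value of joint keeper above 0.5 rad), for 0.2 s.
At the end, for the whole second after the job is handed in: Probe at rest (under 0.02 m/s) lengthwise in both saddles (mid-length within 22 mm along and 8 mm across of the seat point, axis 5 to 20 mm above the saddle floor, within 0.15 rad of the cradle's x, either way round); keeper shut (under 0.07 rad); pot upright (within 0.1 rad) (x of probe_mid in the frame of cradle_seat between -0.022 and 0.022 m and y of probe_mid in the frame of cradle_seat between -0.008 and 0.008 m and z of probe_mid in the frame of cradle_seat between 0.005 and 0.02 m and angle between the x axis of probe and the x axis of cradle, either way round below 0.15 rad and value of joint keeper below 0.07 rad and linear speed of probe below 0.02 m/s and angle between pot's own z axis and vertical below 0.1 rad); the robot touches nothing.
It fails at once if the probe is dropped into the cradle (faster than 0.6 m/s, a fall of about 20 mm, close over the saddles) (z of probe_mid in the frame of cradle_seat below 0.04 m and horizontal distance between probe_mid and cradle_seat below 0.05 m and linear speed of probe above 0.6 m/s).
It fails at once if the pot is pushed more than 20 mm from its place (distance of pot from where it was at the start of the episode above 0.02 m).
It fails at once if the otoscope or the ear-tip jar is moved more than 20 mm (distance of any of otoscope, tip_jar from where it was at the start of the episode above 0.02 m).
It also fails if it takes over 69 s, if anything falls off the work surface, if the arm or the gripper's body presses on something with over 40 N, if the wrist force passes 120 N, or if a joint passes its speed limit or range.

### The arm

A 6-joint arm with a two-finger parallel gripper is mounted at the origin on a cart in front of the work surface, level with it; the furniture and walls round the work are solid. World frame = base frame: x ahead of the robot, y to its left, z up, the work surface at z = 0. Lengths are in m, angles in rad, forces in N, time in s.
With the tool pointing down it reaches from about 0.325 to 0.775 m from the base axis. Payload 5.5 kg.
Tool frame: the origin (TCP) lies at the very end of the fingers, on their centre line; the grasp point (between the pads) lies 19 mm behind it; z points along the fingers, y is the line along which they close (so a half turn about z gives the same grasp; the last joint's range is limited). The gripper opens to 85 mm and grips with 20 to 120 N. Pads are 22 mm wide; open, the fingers measure 114 mm over their backs; the gripper's body (76 mm by 85 mm) begins 54 mm behind the grasp point. The pads swing forward as they close: fully open they stand 13 mm farther back than shut.
Start: joints at [-1.326, 0.091, 1.231, -0, 1.82, -0.057], TCP at [0.178, -0.573, 0.231] pointing down, gripper open.
Joint ranges: [-2.87, 2.87], [-0.86, 2.18], [0.17, 2.46], [-1.51, 4.65], [0.06, 2.69], [-2.65, 2.65]. Speed limits (rad/s): [2.57, 2.57, 3.01, 3.14, 3.14, 3.14].

### API

Orientations are given as a unit quaternion [w, x, y, z].
In Python, from plant import bot, imaging gives the robot as it stands. The module is installed in compiled form; this text tells all that it offers.
- The arm moves only by the shell command python3 -m jog 'ROWS'. ROWS is a JSON object of lists of equal length, an entry for each row: "linear": the shift along the tool's x, y, z normalised to -1 to 1, where 1 is 20 mm, a list of three; "twist": the turn, a rotation vector about the tool's x, y, z normalised to -1 to 1, where 1 is 10 degrees, a list of three; "gripper": the closure, from 0 (fully open) to 1 (shut). In form: {"linear": [[dx, dy, dz], ...], "twist": [[wx, wy, wz], ...], "gripper": [gripper, ...]}. A call has 1 to 5 rows; each row shifts and turns the commanded pose from where the row before left it, along the tool's axes as they then stand; what a row does not reach is not made up. A row lasts 1/8 s, in which the tool goes at most 62.5 mm and 10.7 degrees, less where a joint would pass 70% of its speed; a pose out of reach is approached as far as the arm can. A call with a number of a shift or a turn outside -1 to 1 is refused whole. A call with a gripper value outside its range is refused whole. The fingers move at their own pace and stop on an object; the grip force is fixed at half the most. Time passes only in rows, so rows that do not move let the fingers close. It gives the time, the measured TCP pose, the force, the opening and the grip force at its end, in the units of the state.
- bot.state(): the state, without advancing time (a new reading comes with each control period).
- imaging.snapshot(name): name is "side" or "top"; returns a dict with "color" (420x560x3 uint8, blue, green, red), "fov_y" (degrees; the focal length in pixels is half the picture's height over the tangent of half this angle, whatever the lens; pixels are square), "cx", "cy" (the principal point, pixels), "T" (4x4, takes a point from camera to world coordinates). Camera axes: x right, y up, looking along -z (the intrinsics and any distortion apply to the point x, -y, -z); pixel columns grow to the right and rows downward; lengths in m; the calibration is good to about 2 mm. A picture is of the moment at which its call begins. There is no depth.
- bot.job_done(): hands the job in; it is judged then, once.
Trained networks look in a picture, given as the dict that the camera call returned (one of the last four; its "shot" number tells which), for a name from the list of things; names that differ only in an ending like _2 or _b are one class to them, and where a whole thing is asked for, a point or a joint stands for the part that bears it (a point fixed in the world has none). Each returns a list of dicts, best first, with "confidence" (0 to 1); they miss things now and then, are a little off and sometimes report something else, mostly with a low value. They report only what shows in the picture. A call takes as long as a camera call.
- imaging.find_in(thing, picture): "point" ([column, row] in pixels, amid what is visible of it).
- imaging.trace(thing, picture): "pixels" (420x560 bool, what is visible of it) and "point" ([column, row] in pixels, amid what is visible of it).
The state is a dict: "t": time; "qpos": joint angles; "dq": joint speeds; "joint_torque": joint torques, N m; "position": TCP position; "ee_rot": TCP orientation; "wrist_force": force on the tool from outside, world axes, zero at the start; "ft_torque": the same for the moment, N m; "opening": opening from 0.0 (shut) to 1.0 (fully open); "grip_force": force on a finger pad.
Only numpy, scipy, OpenCV 4.12 (cv2) and the standard library are available. Lean on these libraries where they do the work, as an engineer would, in place of code of your own. Each camera call takes 0.05 s, during which the arm holds its last target. There are 200 camera calls.

## Working session

There is one attempt and no reset: what is moved stays moved. The work goes in short steps, Python scripts to look and compute and a shell command to move; the robot and the scene stay as the last step left them, time stands still between calls to the robot, and variables do not carry over. Pictures are saved under pics/ and viewed, at most 10 in all, crops included, and the job is handed in when it is done.

```bash
mkdir -p pics; cat > h.py <<'E'
import numpy as np, cv2
from plant import bot, imaging
def ray(p,px):
    f=p["color"].shape[0]/2/np.tan(np.radians(p["fov_y"])/2)
    d=p["T"][:3,:3]@np.array([(px[0]-p["cx"])/f,-(px[1]-p["cy"])/f,-1.])
    return p["T"][:3,3],d
def onz(p,px,z):
    o,d=ray(p,px); return (o+d*(z-o[2])/d[2])
def proj(p,X):
    f=p["color"].shape[0]/2/np.tan(np.radians(p["fov_y"])/2)
    c=p["T"][:3,:3].T@(np.array(X)-p["T"][:3,3]); return np.array([p["cx"]+f*c[0]/-c[2],p["cy"]-f*c[1]/-c[2]])
E
python3 - <<'E'
from h import *
np.set_printoptions(precision=4,suppress=True)
ims=[]
for n in("top","side"):
    p=imaging.snapshot(n); print(n,p["fov_y"],p["cx"],p["cy"],[k for k in p]); print(np.array(p["T"]))
    ims.append(p["color"].copy())
    for t,z in(("probe",.014),("probe_tip",.014),("pot",.04),("cradle",.02),("keeper",.08),("keeper_end",.1),("otoscope",.02),("tip_jar",.05)):
        for r in imaging.trace(t,p)[:2]:
            m=r["pixels"].astype(np.uint8); x,y,w,h=cv2.boundingRect(m)
            print(t,round(r["confidence"],2),np.round(r["point"],1),onz(p,r["point"],z),(x,y,w,h),m.sum())
    cv2.imwrite(f"pics/{n}0.png",ims[-1])
print(bot.state())
E
```

```text
top 43.86149957374471 276.06163186886863 207.88999292128122 ['color', 'fov_y', 'cx', 'cy', 'T', 'shot']
[[-0.0069  0.9908 -0.135   0.2953]
 [-1.     -0.0062  0.0051 -0.0482]
 [ 0.0043  0.1351  0.9908  1.549 ]
 [ 0.      0.      0.      1.    ]]
probe 0.85 [349.2 245.3] [ 0.392  -0.2707  0.014 ] (325, 236, 47, 19) 427
probe 0.39 [218.1 231.4] [0.4356 0.1153 0.014 ] (201, 218, 31, 31) 749
probe_tip 0.54 [346.4 244.5] [ 0.3944 -0.2625  0.014 ] (325, 236, 47, 17) 336
pot 0.88 [217.5 231.4] [0.4332 0.1143 0.04  ] (201, 219, 31, 30) 733
cradle 0.98 [143.5 229.9] [0.4408 0.3338 0.02  ] (97, 207, 66, 39) 1467
keeper 0.53 [219.  231.8] [0.4284 0.1057 0.08  ] (201, 218, 31, 31) 762
keeper 0.27 [346.7 244.9] [ 0.389  -0.2541  0.08  ] (325, 236, 47, 18) 390
keeper_end 0.68 [115.5 236.4] [0.4156 0.391  0.1   ] (98, 232, 31, 7) 133
keeper_end 0.27 [216.5 233.7] [0.4213 0.1105 0.1   ] (201, 218, 31, 30) 744
otoscope 0.73 [401.7 197.7] [ 0.5319 -0.4295  0.02  ] (382, 182, 41, 31) 399
tip_jar 0.55 [163.3 159.5] [0.645  0.2739 0.05  ] (150, 152, 19, 20) 275
side 54.52022128297696 271.56032578227655 21
[... 500 characters left out ...]
241.9 212.3] [ 0.4322 -0.0204  0.08  ] (230, 201, 24, 22) 445
otoscope 0.79 [286.8 295.6] [ 0.5347 -0.4286  0.02  ] (269, 280, 36, 36) 598
tip_jar 0.51 [291.  189.4] [0.6373 0.27   0.05  ] (286, 184, 12, 17) 182
{'t': 0.9, 'qpos': array([-1.3257,  0.0911,  1.2307, -0.    ,  1.8198, -0.0567]), 'dq': array([ 0.0005,  0.0011,  0.0007,  0.0007, -0.0004,  0.0001]), 'joint_torque': array([  0.0011, -45.847 , -41.8097,   0.0001,   0.0009,  -0.    ]), 'position': array([ 0.1783, -0.5729,  0.2313]), 'ee_rot': array([ 0.    ,  0.9886,  0.1503, -0.    ]), 'wrist_force': array([ 0.741 , -0.5756, -0.8062]), 'ft_torque': array([ 0.    , -0.0373, -0.0165]), 'grip_force': 0.0, 'opening': 0.9997570189404213}
```

View pics/top0.png

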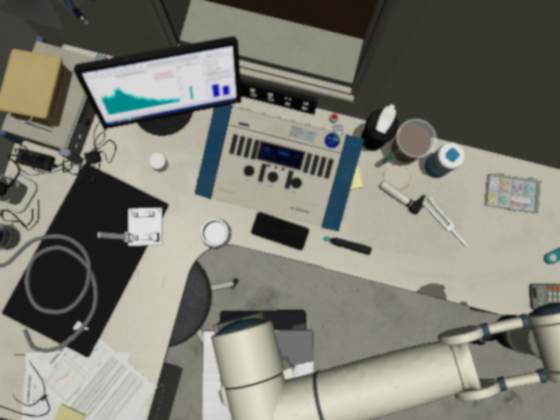

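View pics/side0.png

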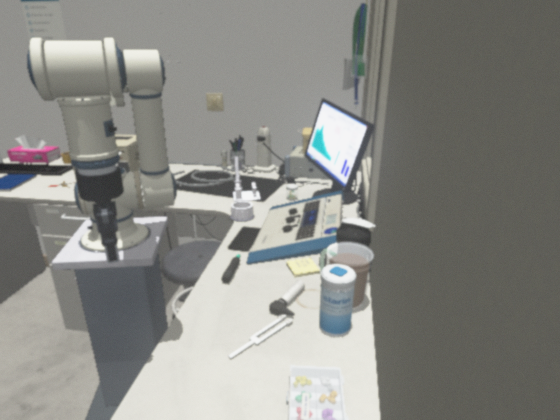

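The top view shows the probe at (348,245) with its green tip at (325,238), the pot at (216,232), and the cradle at (144,229) with the keeper sticking out left at row 236. The cradle x axis is roughly world +x. The side view agrees with this.

```bash
python3 - <<'E'
from h import *
np.set_printoptions(precision=4,suppress=True)
P={n:imaging.snapshot(n) for n in("top","side")}
t=P["top"]["color"];s=P["side"]["color"]
R=lambda im,f:cv2.resize(im,None,fx=f,fy=f,interpolation=cv2.INTER_CUBIC)
a=R(t[195:255,90:240],5) #750x300
b=R(t[230:260,315:380],5) #325x150
c=R(s[150:225,220:270],4)#200x300
d=R(s[250:290,210:250],5)#200x200
M=np.zeros((600,760,3),np.uint8);M[:300,:750]=a;M[300:450,:325]=b;M[300:600,330:530]=c;M[300:500,540:740]=d
cv2.imwrite("pics/m1.png",M)
for n,p in P.items():
    for th in("probe","probe_tip","pot","pot_rim","keeper","keeper_end","keeper_hinge","cradle","cradle_seat","probe_mid"):
        for r in imaging.find_in(th,p)[:2]: print(n,th,round(r["confidence"],2),np.round(r["point"],1))
    r=imaging.trace("probe",p)[0]; ys,xs=np.nonzero(r["pixels"])
    W=np.array([onz(p,q,.014)[:2] for q in zip(xs,ys)]);m=W.mean(0);u=np.linalg.svd(W-m,full_matrices=0)[2][0]
    k=(W-m)@u; print(n,"probe",m,u,k.min(),k.max(),m+u*(k.min()+k.max())/2)
E
```

```text
top probe 0.6 [347.2 246.9]
top probe_tip 0.92 [349.  242.6]
top pot 0.56 [218.6 230.4]
top keeper 0.65 [112.2 235.1]
top keeper 0.41 [159.5 158. ]
top keeper_end 0.69 [111.9 237. ]
top keeper_hinge 0.71 [145.2 230.1]
top keeper_hinge 0.45 [218.7 233.6]
top cradle_seat 0.79 [144.3 230.6]
top probe_mid 0.61 [350.2 243.7]
top probe [ 0.3935 -0.275 ] [-0.2912 -0.9567] -0.07868722340341716 0.06296592372958836 [ 0.3958 -0.2675]
side probe 0.74 [227.3 270.3]
side probe 0.39 [237.9 172.5]
side probe_tip 0.53 [231.8 269.4]
side pot 0.91 [240.1 211.6]
side pot 0.46 [286.  298.8]
side pot_rim 0.82 [244.3 211.8]
side keeper 0.5 [235.3 169.2]
side keeper_end 0.49 [237.8 172.1]
side keeper_hinge 0.63 [242.3 191.3]
side cradle 0.7 [244.2 190.4]
side cradle_seat 0.65 [242.5 193.5]
side cradle_seat 0.35 [231.2 268.4]
side probe_mid 0.71 [231.1 271. ]
side probe [ 0.3924 -0.2744] [-0.2466 -0.9691] -0.08895928646128791 0.07331377982762614 [ 0.3944 -0.2668]
```

View pics/m1.png

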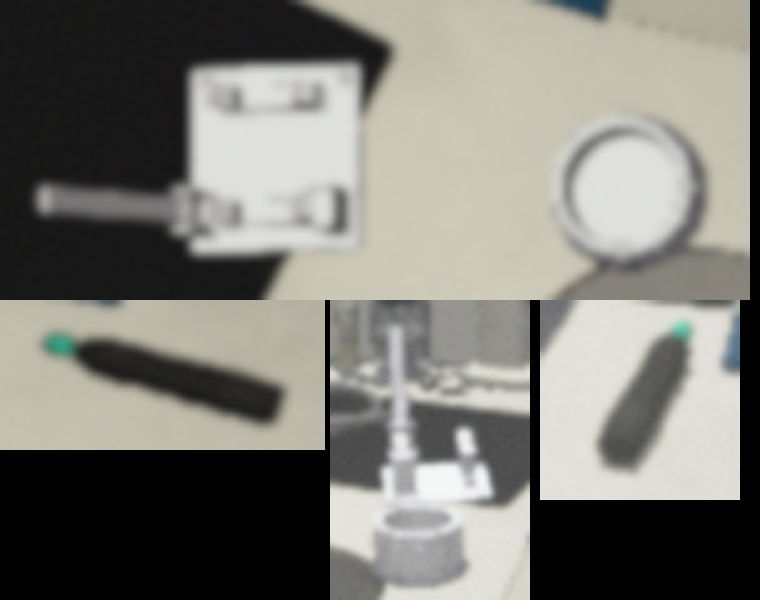

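The mosaic shows the cradle base corners at about (128,208), (162,207), (128,246) and (162,244). The pot mouth is centred near (216,233), and the probe runs from its tip at (323.4,238.8) to its tail at (371,250.8).

```bash
python3 - <<'E'
from h import *
np.set_printoptions(precision=4,suppress=True)
p=imaging.snapshot("top"); s=imaging.snapshot("side")
m=lambda x,y,X,Y,k=5:(x/k+X,y/k+Y)
C=[onz(p,m(x,y,90,195),.008) for x,y in((190,67),(362,62),(360,246),(190,253))]
C=np.array(C);print(C,"centre",C.mean(0), "yaw",[np.arctan2(*(C[a]-C[b])[1::-1]) for a,b in((0,3),(1,2))],np.arctan2(*(C[0]-C[1])[1::-1])-np.pi/2)
print("base gray: saddle far, near",onz(p,m(267,97,90,195),.045),onz(p,m(275,213,90,195),.045))
print("hinge ears",onz(p,m(184,210,90,195),.06))
o,d=ray(p,m(45,200,90,195)); print("keeper end z .13/.145",onz(p,m(40,200,90,195),.13),onz(p,m(40,200,90,195),.145))
print("pot mouth top",onz(p,m(629,190,90,195),.05),"side",onz(s,m(420,520,0,0,4)+np.array([220-82.5,150-75]),.05))
a=onz(p,m(42,344-300,315,230),.014);b=onz(p,m(281,404-300,315,230),.014)
print("probe",a,b,(a+b)/2,np.linalg.norm(a-b),np.arctan2(*(a-b)[1::-1]))
f=lambda x,y:onz(s,((x-540)/5+210,(y-300)/5+250),.014)
a=f(682,326);b=f(617,462);print("probe side",a,b,(a+b)/2,np.linalg.norm(a-b),np.arctan2(*(a-b)[1::-1]))
g=lambda x,y,z:onz(s,((x-330)/4+220,(y-300)/4+150),z)
print("side base corners",g(387,498,.004),g(491,498,.004))
# keeper: side bar top
for y in np.arange(.42,.50,.01):
    print(y, proj(s,[.41,y,.14]))
print("side keeper end px",(397-330)/4+220,(326-300)/4+150)
E
```

```text
[[0.5065 0.3846 0.008 ]
 [0.5089 0.2824 0.008 ]
 [0.3993 0.2811 0.008 ]
 [0.3958 0.3812 0.008 ]] centre [0.4526 0.3323 0.008 ] yaw [np.float64(0.031417838777078516), np.float64(0.011787106566684781)] 0.023115609594857922
base gray: saddle far, near [0.4836 0.3291 0.045 ] [0.4161 0.3226 0.045 ]
hinge ears [0.417  0.3709 0.06  ]
keeper end z .13/.145 [0.4172 0.4296 0.13  ] [0.4159 0.4246 0.145 ]
pot mouth top [0.4277 0.118  0.05  ] side [0.4363 0.1194 0.05  ]
probe [ 0.4117 -0.1951  0.014 ] [ 0.3754 -0.335   0.014 ] [ 0.3936 -0.2651  0.014 ] 0.14450033122076222 1.3173741857453791
probe side [ 0.4157 -0.1964  0.014 ] [ 0.3789 -0.3435  0.014 ] [ 0.3973 -0.2699  0.014 ] 0.15167758687126426 1.3254892207672087
side base corners [0.4047 0.2979 0.004 ] [0.512  0.2872 0.004 ]
0.42 [234.0758 159.5776]
0.43 [234.0676 158.9476]
0.44 [234.0596 158.3242]
0.45 [234.0516 157.7072]
0.46 [234.0436 157.0965]
0.47000000000000003 [234.0358 156.492 ]
0.48000000000000004 [234.0281 155.8937]
0.49000000000000005 [234.0204 155.3014]
0.5 [234.0128 154.715 ]
side keeper end px 236.75 156.5
```

```bash

python3 -m jog '{"linear":[[1,-0.77,0],[1,-0.77,0],[1,-0.77,0],[1,-0.77,0],[1,-0.77,0]],"twist":[[0,0,0],[0,0,0],[0,0,0],[0,0,0],[0,0,0]],"gripper":[0,0,0,0,0]}' >/dev/null
python3 -m jog '{"linear":[[1,-0.77,0],[1,-0.77,0],[1,-0.77,0],[1,-0.77,0],[1,-0.77,0]],"twist":[[0,0,0],[0,0,0],[0,0,0],[0,0,0],[0,0,0]],"gripper":[0,0,0,0,0]}' >/dev/null
python3 -m jog '{"linear":[[1,-0.77,0],[1,-0.77,0],[1,-0.77,0],[1,-0.77,0],[0.9,-0.67,0]],"twist":[[0,0,0],[0,0,0],[0,0,0],[0,0,0],[0,0,0]],"gripper":[0,0,0,0,0]}'
python3 -m jog '{"linear":[[0,0,1],[0,0,1],[0,0,1],[0,0,1],[0,0,1]],"twist":[[0,0,-1],[0,0,-1],[0,0,-1],[0,0,-1],[0,0,-1]],"gripper":[0,0,0,0,0]}'
python3 -m jog '{"linear":[[0,0,1],[0,0,0]],"twist":[[0,0,-0.83],[0,0,0]],"gripper":[0,0]}'
```

```text
t: 4.08
position: [0.3953, -0.2644, 0.2315]
ee_rot: [0.0, 0.989, 0.151, 0.0]
wrist_force: [-0.3, 0.1, 0.7]
opening: 1.003
grip_force: 0.0
t: 4.7
position: [0.3948, -0.2652, 0.1307]
ee_rot: [0.0, 0.831, 0.557, 0.0]
wrist_force: [0.1, 0.9, -0.5]
opening: 0.999
grip_force: 0.0
t: 4.95
position: [0.3941, -0.2646, 0.1097]
ee_rot: [-0.002, 0.791, 0.612, -0.0]
wrist_force: [0.1, -0.1, -0.0]
opening: 1.002
grip_force: 0.0
```

```bash

python3 -m jog '{"linear":[[0,0,1],[0,0,1],[0,0,1],[0,0,1],[0,0,0.8]],"twist":[[0,0,0],[0,0,0],[0,0,0],[0,0,0],[0,0,0]],"gripper":[0,0,0,0,0]}' 
python3 -m jog '{"linear":[[0,0,0.4],[0,0,0],[0,0,0],[0,0,0],[0,0,0]],"twist":[[0,0,0],[0,0,0],[0,0,0],[0,0,0],[0,0,0]],"gripper":[0,0,0.4,0.5,0.6]}' 
python3 -c "
from h import *
p=imaging.snapshot('top');q=imaging.snapshot('side')
R=lambda im,f:cv2.resize(im,None,fx=f,fy=f,interpolation=cv2.INTER_CUBIC)
cv2.imwrite('pics/m2.png',np.hstack([R(p['color'][205:285,310:390],5),R(q['color'][215:295,190:270],5)]))"
```

```text
t: 5.58
position: [0.3943, -0.2653, 0.0134]
ee_rot: [-0.001, 0.79, 0.612, -0.0]
wrist_force: [-0.9, 0.0, -0.1]
opening: 0.999
grip_force: 0.0
t: 6.2
position: [0.3951, -0.2659, 0.0078]
ee_rot: [0.0, 0.79, 0.613, 0.0]
wrist_force: [-0.2, 1.1, 0.3]
opening: 0.405
grip_force: 0.0
```

View pics/m2.png

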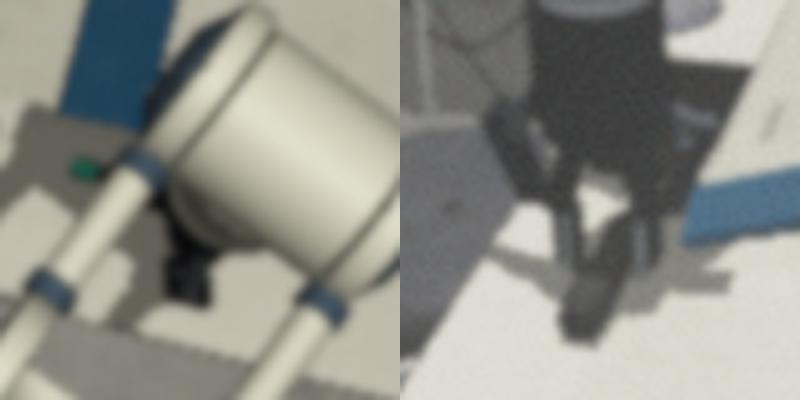

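The side view shows the fingers straddling the probe near mid-length, left finger at (568,240) and right at (645,240). Next I lower slightly, close and lift.

```bash

python3 -m jog '{"linear":[[0,0,0.18],[0,0,0],[0,0,0],[0,0,0],[0,0,0]],"twist":[[0,0,0],[0,0,0],[0,0,0],[0,0,0],[0,0,0]],"gripper":[0.6,0.8,1,1,1]}' 
python3 -m jog '{"linear":[[0,0,0],[0,0,-0.3],[0,0,-1],[0,0,-1],[0,0,-1]],"twist":[[0,0,0],[0,0,0],[0,0,0],[0,0,0],[0,0,0]],"gripper":[1,1,1,1,1]}' 
python3 -m jog '{"linear":[[0,0,-1],[0,0,-1],[0,0,-1],[0,0,-1],[0,0,-1]],"twist":[[0,0,0],[0,0,0],[0,0,0],[0,0,0],[0,0,0]],"gripper":[1,1,1,1,1]}' 
```

```text
t: 6.92
position: [0.3947, -0.2656, 0.0035]
ee_rot: [-0.0, 0.79, 0.613, -0.0]
wrist_force: [-0.5, -0.2, -1.3]
opening: 0.269
grip_force: 58.7
t: 7.55
position: [0.3949, -0.2657, 0.0708]
ee_rot: [0.0, 0.79, 0.613, 0.0]
wrist_force: [0.3, -0.5, -1.5]
opening: 0.276
grip_force: 58.9
t: 8.18
position: [0.3948, -0.2657, 0.171]
ee_rot: [0.0, 0.79, 0.613, 0.0]
wrist_force: [-0.2, 0.1, -0.9]
opening: 0.27
grip_force: 58.9
```

```bash

for i in 1; do
python3 -m jog '{"linear":[[0.98,-0.05,-0.15],[0.98,-0.05,-0.15],[0.98,-0.05,-0.15],[0.98,-0.05,-0.15],[0.98,-0.05,-0.15]],"twist":[[0,0,0],[0,0,0],[0,0,0],[0,0,0],[0,0,0]],"gripper":[1,1,1,1,1]}' 
python3 -m jog '{"linear":[[0.98,-0.05,-0.15],[0.98,-0.05,-0.15],[0.98,-0.05,-0.15],[0.98,-0.05,-0.15],[0.98,-0.05,-0.15]],"twist":[[0,0,0],[0,0,0],[0,0,0],[0,0,0],[0,0,0]],"gripper":[1,1,1,1,1]}' 
python3 -m jog '{"linear":[[0.98,-0.05,-0.15],[0.98,-0.05,-0.15],[0.98,-0.05,-0.15],[0.98,-0.05,-0.15],[0.98,-0.05,-0.15]],"twist":[[0,0,0],[0,0,0],[0,0,0],[0,0,0],[0,0,0]],"gripper":[1,1,1,1,1]}' 
python3 -m jog '{"linear":[[0.98,-0.05,-0.15],[0.98,-0.05,-0.15],[0.98,-0.05,-0.15],[0.98,-0.05,-0.15],[0.98,-0.05,-0.15]],"twist":[[0,0,0],[0,0,0],[0,0,0],[0,0,0],[0,0,0]],"gripper":[1,1,1,1,1]}' 
python3 -m jog '{"linear":[[0,0,0],[0,0,0],[0,0,0],[0,0,0],[0,0,0]],"twist":[[0,0,-1],[0,0,-1],[0,0,-1],[0,0,-1],[0,0,-1]],"gripper":[1,1,1,1,1]}' 
python3 -m jog '{"linear":[[0,0,0],[0,0,0],[0,0,0],[0,0,0],[0,0,0]],"twist":[[0,0,-1],[0,0,-1],[0,0,-1],[0,0,-1],[0,0,-1]],"gripper":[1,1,1,1,1]}' 
python3 -m jog '{"linear":[[0,0,0],[0,0,0],[0,0,0],[0,0,0],[0,0,0]],"twist":[[0,0,-0.5],[0,-1,0],[0,-1,0],[0,-1,0],[0,0,0]],"gripper":[1,1,1,1,1]}' 
done; python3 -c "
from h import *
print(bot.state()['qpos'])"
```

```text
t: 8.8
position: [0.4144, -0.1689, 0.1854]
ee_rot: [0.0, 0.79, 0.613, 0.0]
wrist_force: [0.1, -0.7, -0.8]
opening: 0.272
grip_force: 58.9
t: 9.43
position: [0.434, -0.0727, 0.2005]
ee_rot: [0.0, 0.79, 0.613, 0.0]
wrist_force: [0.9, 0.4, -0.1]
opening: 0.274
grip_force: 58.9
t: 10.05
position: [0.4535, 0.0235, 0.2155]
ee_rot: [0.0, 0.79, 0.613, 0.0]
wrist_force: [-0.6, 0.0, -1.3]
opening: 0.273
grip_force: 58.9
t: 10.68
position: [0.4731, 0.1196, 0.2304]
ee_rot: [-0.0, 0.79, 0.613, 0.0]
wrist_force: [-0.3, -0.2, -1.3]
opening: 0.275
grip_force: 58.9
t: 11.3
position: [0.473, 0.119, 0.2303]
ee_rot: [-0.0, 0.455, 0.891, -0.0]
wrist_force: [-0.4, -0.3, -1.6]
opening: 0.271
grip_force: 58.9
t: 11.92
position: [0.473, 0.119, 0.2303]
ee_rot: [-0.0, 0.036, 0.999, -0.0]
wrist_force: [-0.7, 0.4, -1.4]
opening: 0.275
grip_force: 58.9
t: 12.55
position: [0.4704, 0.119, 0.2279]
ee_rot: [0.258, -0.006, 0.966, 0.001]
wrist_force: [-0.0, 0.1, -1.0]
opening: 0.273
grip_force: 59.1
[ 0.26586693 -0.7005754   1.95573453 -0.12813543  1.38029973 -1.32490057]
```

```bash

python3 -m jog '{"linear":[[0,0,0],[0,0,0],[0,0,0],[0,0,0]],"twist":[[0,-1,0],[0,-1,0],[0,-1,0],[0,0,0]],"gripper":[1,1,1,1]}' 
python3 -c "
from h import *
print(bot.state()['qpos'])
p=imaging.snapshot('top');q=imaging.snapshot('side')
R=lambda im,f:cv2.resize(im,None,fx=f,fy=f,interpolation=cv2.INTER_CUBIC)
cv2.imwrite('pics/m3.png',np.hstack([R(p['color'][180:280,160:260],4),R(q['color'][130:230,190:290],4)]))"
```

```text
t: 13.05
position: [0.528, 0.1529, 0.2299]
ee_rot: [0.482, 0.001, 0.876, -0.013]
wrist_force: [-0.0, 0.6, -1.1]
opening: 0.269
grip_force: 59.5
[ 0.47115249 -0.84935972  2.23264244 -0.54594975  0.88972722 -0.94788304]
```

View pics/m3.png

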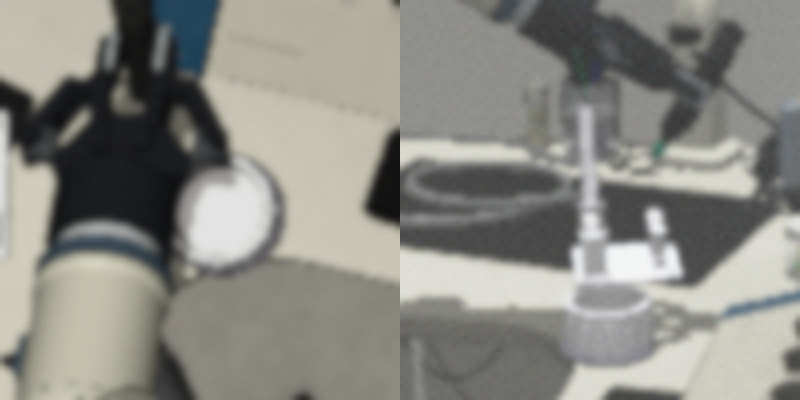

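Tilting outward ran joint 2 to its limit, so the TCP drifted to (0.528, 0.153). I'll yaw the probe about vertical while tilted, so the tool points sideways.

```bash

python3 -m jog '{"linear":[[0,0,0],[0,0,0],[0,0,0],[0,0,0],[0,0,0]],"twist":[[0.84,0,0.54],[0.84,0,0.54],[0.84,0,0.54],[0.84,0,0.54],[0.84,0,0.54]],"gripper":[1,1,1,1,1]}' 
python3 -m jog '{"linear":[[0,0,0],[0,0,0],[0,0,0]],"twist":[[0.84,0,0.54],[0.42,0,0.27],[0,0,0]],"gripper":[1,1,1]}' 
cat > g.py <<'E'
from h import *
from scipy.spatial.transform import Rotation as Ro
import sys
# usage: g.py x y z : shift from now to target TCP in tool units ; prints axes, tip
np.set_printoptions(precision=3,suppress=True)
s=bot.state(); q=s["ee_rot"]; R=Ro.from_quat(np.r_[q[1:],q[0]]).as_matrix(); t=s["position"]
print("t",s["t"],"tcp",t,"q",s["qpos"],"grip",s["grip_force"],"F",s["wrist_force"]); print("xt",R[:,0],"yt",R[:,1],"zt",R[:,2])
tip=t+R@[.07,0,-.0105]; print("tip",tip,"mid",t+R@[0,0,-.0105])
if len(sys.argv)>3:
    g=np.array([float(v) for v in sys.argv[1:4]]); 
    print("to tcp",R.T@(g-t)/.02,"to tip",R.T@(g-tip)/.02)
E
python3 g.py .431 .118 .1
```

```text
t: 13.78
position: [0.5285, 0.1523, 0.2332]
ee_rot: [0.44, 0.363, 0.795, -0.205]
wrist_force: [0.6, -0.2, -1.3]
opening: 0.271
grip_force: 59.5
t: 14.15
position: [0.5295, 0.152, 0.2319]
ee_rot: [0.412, 0.462, 0.742, -0.259]
wrist_force: [0.0, 0.2, -1.5]
opening: 0.27
grip_force: 59.5
t 14.15 tcp [0.529 0.152 0.232] q [ 0.738  0.056  1.552 -0.989  1.792  0.181] grip 59.54848680761813 F [ 0.035  0.2   -1.523]
xt [-0.235  0.472 -0.85 ] yt [ 0.898  0.44  -0.004] zt [ 0.372 -0.764 -0.527]
tip [0.509 0.193 0.178] mid [0.526 0.16  0.237]
to tcp [ 5.958 -5.143  2.944] to tip [ 2.458 -5.143  3.469]
```

```bash

python3 -m jog '{"linear":[[0.41,-0.86,0.58],[0.41,-0.86,0.58],[0.41,-0.86,0.58],[0.41,-0.86,0.58],[0.41,-0.86,0.58]],"twist":[[0,0,0],[0,0,0],[0,0,0],[0,0,0],[0,0,0]],"gripper":[1,1,1,1,1]}' 
python3 -m jog '{"linear":[[0.41,-0.86,0.58],[0,0,0]],"twist":[[0,0,0],[0,0,0]],"gripper":[1,1]}' >/dev/null
python3 g.py .431 .118 .032
python3 -c "
from h import *
from scipy.spatial.transform import Rotation as Ro
s=bot.state();q=s['ee_rot'];M=Ro.from_quat(np.r_[q[1:],q[0]]).as_matrix();tip=s['position']+M@[.07,0,-.0105]
p=imaging.snapshot('top');q=imaging.snapshot('side')
out=[]
for c,(a,b) in((p,(180,160)),(q,(160,200))):
    hsv=cv2.cvtColor(c['color'],cv2.COLOR_BGR2HSV); m=cv2.inRange(hsv,(65,80,40),(95,255,255)); m2=np.zeros_like(m);u=proj(c,tip).astype(int);m2[u[1]-15:u[1]+15,u[0]-15:u[0]+15]=1;ys,xs=np.nonzero(m*m2)
    print(proj(c,tip),len(xs),xs.mean() if len(xs) else 0,ys.mean() if len(ys) else 0,'pot rim',proj(c,[.431,.118,.05]))
    im=cv2.resize(c['color'][a:a+80,b:b+80],None,fx=5,fy=5,interpolation=cv2.INTER_CUBIC)
    for X,col in((tip,(0,0,255)),([.431,.118,.05],(255,0,0))):
        v=(proj(c,X)-[b,a])*5; cv2.circle(im,tuple(int(i) for i in v),3,col,-1)
    out.append(im)
cv2.imwrite('pics/m4.png',np.hstack(out))"
```

```text
t: 14.78
position: [0.4628, 0.0881, 0.1669]
ee_rot: [0.413, 0.461, 0.742, -0.257]
wrist_force: [-0.8, 0.8, -1.0]
opening: 0.272
grip_force: 59.5
t 15.025 tcp [0.449 0.075 0.153] q [ 0.733 -0.19   1.932 -0.972  1.711  0.289] grip 59.55337139561408 F [ 0.03  -0.379 -1.449]
xt [-0.236  0.471 -0.85 ] yt [ 0.897  0.442 -0.004] zt [ 0.374 -0.763 -0.526]
tip [0.429 0.116 0.099] mid [0.445 0.083 0.159]
to tcp [6.376 0.144 1.212] to tip [2.876 0.144 1.737]
[214.52709407 230.98931537] 9 215.22222222222223 230.88888888888889 pot rim [215.82161414 231.85176393]
[240.05093561 192.90114733] 0 0 0 pot rim [241.06064004 205.19827193]
```

View pics/m4.png

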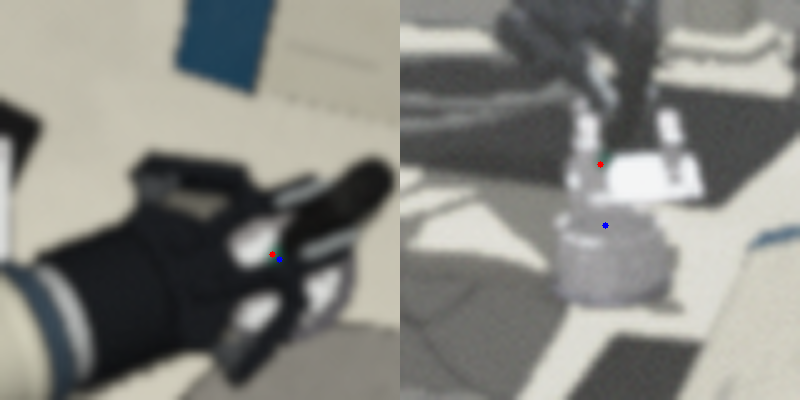

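The predicted tip (red) lines up with the pot mouth (blue) in both views. I'll dip now and hold for about 1.2 s.

```bash

python3 -m jog '{"linear":[[0.6,0.04,0.36],[0.6,0.04,0.36],[0.6,0.04,0.36],[0.6,0.04,0.36],[0.6,0.04,0.36]],"twist":[[0,0,0],[0,0,0],[0,0,0],[0,0,0],[0,0,0]],"gripper":[1,1,1,1,1]}' 
python3 -m jog '{"linear":[[0,0,0],[0,0,0],[0,0,0],[0,0,0],[0,0,0]],"twist":[[0,0,0],[0,0,0],[0,0,0],[0,0,0],[0,0,0]],"gripper":[1,1,1,1,1]}' 
python3 -m jog '{"linear":[[0,0,0],[0,0,0],[0,0,0],[0,0,0],[0,0,0]],"twist":[[0,0,0],[0,0,0],[0,0,0],[0,0,0],[0,0,0]],"gripper":[1,1,1,1,1]}' >/dev/null
python3 g.py .431 .118 .14
python3 -c "
from h import *
from scipy.spatial.transform import Rotation as Ro
s=bot.state();q=s['ee_rot'];M=Ro.from_quat(np.r_[q[1:],q[0]]).as_matrix()
c=imaging.snapshot('side');a,b=160,200
im=cv2.resize(c['color'][a:a+80,b:b+80],None,fx=6,fy=6,interpolation=cv2.INTER_CUBIC)
for X in([.07,0,-.0105],[-.073,0,-.0105]):
    v=(proj(c,s['position']+M@X)-[b,a])*6; cv2.circle(im,tuple(int(i) for i in v),3,(0,0,255),-1)
cv2.imwrite('pics/m5.png',im)"
```

```text
t: 15.75
position: [0.4532, 0.0783, 0.0824]
ee_rot: [0.414, 0.46, 0.742, -0.259]
wrist_force: [-0.8, -2.4, 24.7]
opening: 0.273
grip_force: 61.0
t: 16.38
position: [0.4532, 0.0785, 0.0834]
ee_rot: [0.413, 0.46, 0.742, -0.258]
wrist_force: [0.2, 0.6, -2.1]
opening: 0.271
grip_force: 59.5
t 17.0 tcp [0.453 0.078 0.083] q [ 0.733 -0.086  1.974 -0.962  1.628  0.411] grip 59.532804896772404 F [ 0.02   0.244 -0.869]
xt [-0.234  0.47  -0.851] yt [ 0.897  0.443 -0.003] zt [ 0.376 -0.764 -0.525]
tip [0.433 0.119 0.029] mid [0.449 0.086 0.089]
to tcp [-1.225 -0.129 -3.415] to tip [-4.725 -0.129 -2.89 ]
```

View pics/m5.png

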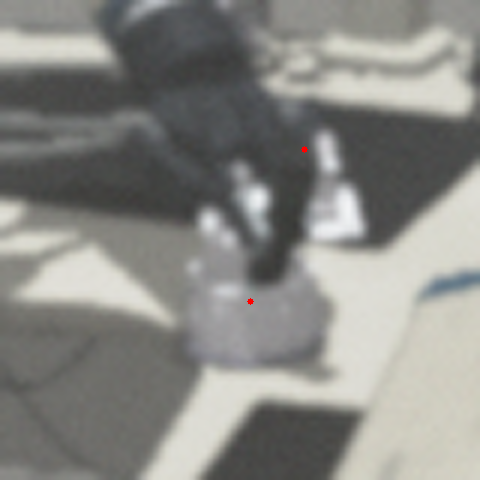

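The tip sits inside the pot at about (260,290), but there was a brief 25 N contact, so the probe may have slipped in the grip. I'll raise it and measure its pose in the hand.

```bash

python3 -m jog '{"linear":[[-0.85,0,-0.52],[-0.85,0,-0.52],[-0.85,0,-0.52],[-0.85,0,-0.52],[-0.85,0,-0.52]],"twist":[[0,0,0],[0,0,0],[0,0,0],[0,0,0],[0,0,0]],"gripper":[1,1,1,1,1]}' 
python3 -m jog '{"linear":[[-0.85,0,-0.52],[-0.85,0,-0.52],[-0.5,0,-0.3],[0,0,0]],"twist":[[0,0,0],[0,0,0],[0,0,0],[0,0,0]],"gripper":[1,1,1,1]}' >/dev/null
python3 g.py
cat > look.py <<'E'
from h import *
import sys
from scipy.spatial.transform import Rotation as Ro
s=bot.state();q=s['ee_rot'];M=Ro.from_quat(np.r_[q[1:],q[0]]).as_matrix();t=s['position']
out=[]
for n in('top','side'):
    c=imaging.snapshot(n); mid=proj(c,t+M@[0,0,-.0105]); b,a=(mid-[33,50]).astype(int); a=max(a,0);b=max(b,0)
    im=cv2.resize(c['color'][a:a+100,b:b+66],None,fx=6,fy=6,interpolation=cv2.INTER_CUBIC)
    for X in([.07,0,-.0105],[-.073,0,-.0105],[0,0,-.0105],[0,0,0]):
        v=(proj(c,t+M@X)-[b,a])*6; cv2.circle(im,tuple(int(i) for i in v),2,(0,0,255),-1)
    hsv=cv2.cvtColor(c['color'],cv2.COLOR_BGR2HSV); m=cv2.inRange(hsv,(65,70,40),(95,255,255)); m[:a]=0;m[a+100:]=0;m[:,:b]=0;m[:,b+66:]=0;ys,xs=np.nonzero(m)
    print(n,'off',b,a,'pred tip',proj(c,t+M@[.065,0,-.0105]),'green',len(xs),xs.mean() if len(xs) else 0,ys.mean() if len(ys) else 0)
    out.append(im)
cv2.imwrite(sys.argv[1],np.hstack(out))
E
python3 look.py pics/m6.png
```

```text
t: 17.68
position: [0.4536, 0.0783, 0.1846]
ee_rot: [0.413, 0.461, 0.742, -0.258]
wrist_force: [0.3, -0.2, -0.4]
opening: 0.269
grip_force: 59.5
t 18.175 tcp [0.454 0.078 0.235] q [ 0.732 -0.24   1.825 -0.998  1.795  0.157] grip 59.549695624391745 F [-0.491  0.361 -2.001]
xt [-0.233  0.47  -0.851] yt [ 0.897  0.443 -0.001] zt [ 0.376 -0.763 -0.525]
tip [0.434 0.119 0.181] mid [0.45  0.086 0.241]
top off 187 167 pred tip [210.57913693 225.71934637] green 11 210.0909090909091 225.36363636363637
side off 211 107 pred tip [240.87149591 170.04017511] green 1 241.0 170.0
```

View pics/m6.png

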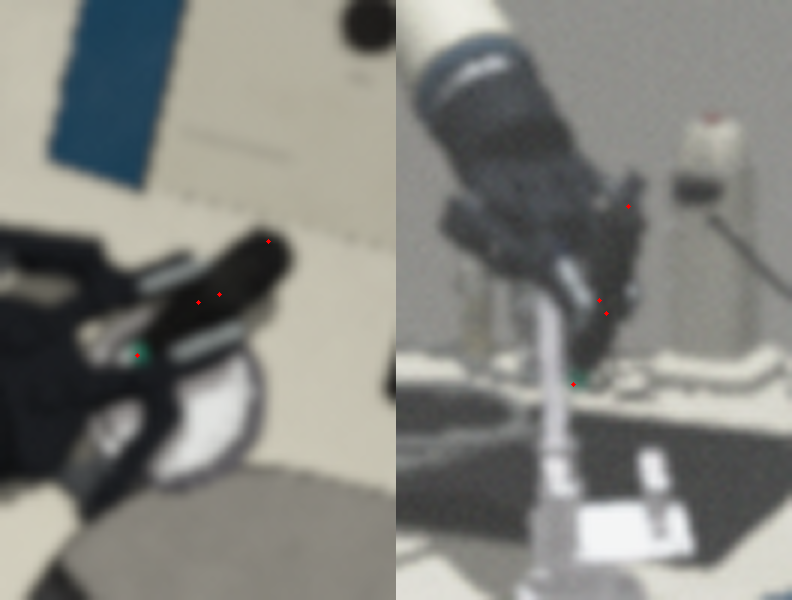

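Green tip matches the prediction in both views (top (140,355), side (575,382)), so the probe is still held as assumed and the dip was about 18 mm deep. Now untilt and turn it lengthwise for the cradle.

```bash

python3 -m jog '{"linear":[[0,0,0],[0,0,0],[0,0,0],[0,0,0],[0,0,0]],"twist":[[0,1,0],[0,1,0],[0,1,0],[0,1,0],[0,1,0]],"gripper":[1,1,1,1,1]}'  >/dev/null
python3 -m jog '{"linear":[[0,0,0],[0,0,0],[0,0,0],[0,0,0],[0,0,0]],"twist":[[0,0.83,0],[0,0,-1],[0,0,-1],[0,0,-1],[0,0,-1]],"gripper":[1,1,1,1,1]}'  >/dev/null
python3 -m jog '{"linear":[[0,0,0],[0,0,0],[0,0,0],[0,0,0]],"twist":[[0,0,-1],[0,0,-1],[0,0,-0.5],[0,0,0]],"gripper":[1,1,1,1]}' 
python3 g.py .451 .331 .2 
```

```text
t: 20.02
position: [0.4536, 0.0779, 0.2333]
ee_rot: [-0.002, -0.011, 1.0, -0.001]
wrist_force: [0.0, 0.3, -0.5]
opening: 0.272
grip_force: 59.5
t 20.025 tcp [0.454 0.078 0.233] q [ 0.098 -0.281  1.576 -0.002  1.851 -1.495] grip 59.47354153932372 F [ 0.037  0.327 -0.486]
xt [-1.    -0.021  0.004] yt [-0.021  1.    -0.002] zt [-0.004 -0.003 -1.   ]
tip [0.384 0.076 0.244] mid [0.454 0.078 0.244]
to tcp [-0.148 12.657  1.632] to tip [-3.648 12.657  2.157]
```

```bash

python3 -m jog '{"linear":[[0,0.97,0],[0,0.97,0],[0,0.97,0],[0,0.97,0],[0,0.97,0]],"twist":[[0,0,0],[0,0,0],[0,0,0],[0,0,0],[0,0,0]],"gripper":[1,1,1,1,1]}'  >/dev/null
python3 -m jog '{"linear":[[0,0.97,0],[0,0.97,0],[0,0.97,0],[0,0.97,0],[0,0.97,0]],"twist":[[0,0,0],[0,0,0],[0,0,0],[0,0,0],[0,0,0]],"gripper":[1,1,1,1,1]}'  >/dev/null
python3 -m jog '{"linear":[[-0.2,0.97,0.6],[0,0.97,1],[0,0.97,1],[0,0,1],[0,0,0]],"twist":[[0,0,0],[0,0,0],[0,0,0],[0,0,0],[0,0,0]],"gripper":[1,1,1,1,1]}' >/dev/null
python3 g.py .458 .331 .12; python3 look.py pics/m7.png 
```

```text
t 21.9 tcp [0.451 0.329 0.159] q [ 0.57  -0.016  1.468 -0.001  1.697 -1.023] grip 59.46830228751921 F [ 0.332 -0.095 -0.523]
xt [-1.    -0.022  0.007] yt [-0.022  1.    -0.005] zt [-0.006 -0.005 -1.   ]
tip [0.381 0.328 0.17 ] mid [0.451 0.329 0.169]
to tcp [-0.365  0.087  1.93 ] to tip [-3.865  0.087  2.455]
top off 98 170 pred tip [131.13310155 245.27345939] green 43 130.51162790697674 246.0
side off 211 108 pred tip [227.92132414 158.81725751] green 9 228.22222222222223 157.55555555555554
```

View pics/m7.png

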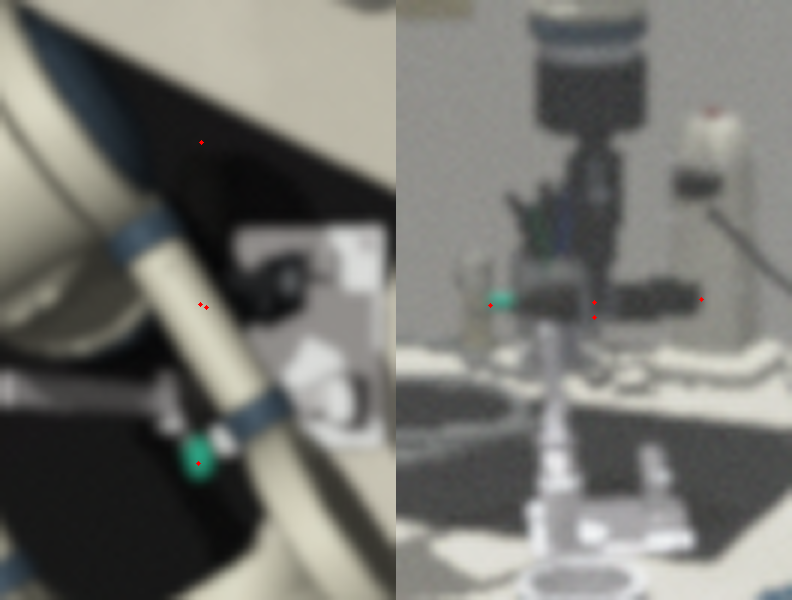

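Side view shows the probe level, tip at (500,300) and tail at (700,299), agreeing with the prediction. The cradle's right edge is at column 162 in the full picture, as before. I'll descend to just above the saddles.

```bash

python3 -m jog '{"linear":[[-0.36,0.07,0.9],[0,0,1],[0,0,1],[0,0,1],[0,0,0.9]],"twist":[[0,0,0],[0,0,0],[0,0,0],[0,0,0],[0,0,0]],"gripper":[1,1,1,1,1]}'
python3 -m jog '{"linear":[[0,0,0]],"twist":[[0,0,0]],"gripper":[1]}' >/dev/null
python3 g.py .458 .3305 .03; python3 look.py pics/m8.png 
```

```text
t: 22.62
position: [0.4586, 0.3313, 0.0641]
ee_rot: [-0.002, -0.011, 1.0, -0.001]
wrist_force: [0.2, -0.4, -1.7]
opening: 0.27
grip_force: 59.5
t 22.75 tcp [0.458 0.331 0.063] q [ 0.566  0.036  1.586 -0.     1.526 -1.027] grip 59.46930640721263 F [-0.473  0.351 -1.658]
xt [-1.    -0.022  0.006] yt [-0.022  1.    -0.004] zt [-0.005 -0.004 -1.   ]
tip [0.388 0.329 0.074] mid [0.458 0.331 0.074]
to tcp [-0.012 -0.014  1.675] to tip [-3.512 -0.014  2.2  ]
top off 106 172 pred tip [139.78793541 244.98106939] green 37 139.78378378378378 246.05405405405406
side off 213 130 pred tip [230.69263833 181.01802184] green 12 230.83333333333334 180.08333333333334
```

View pics/m8.png

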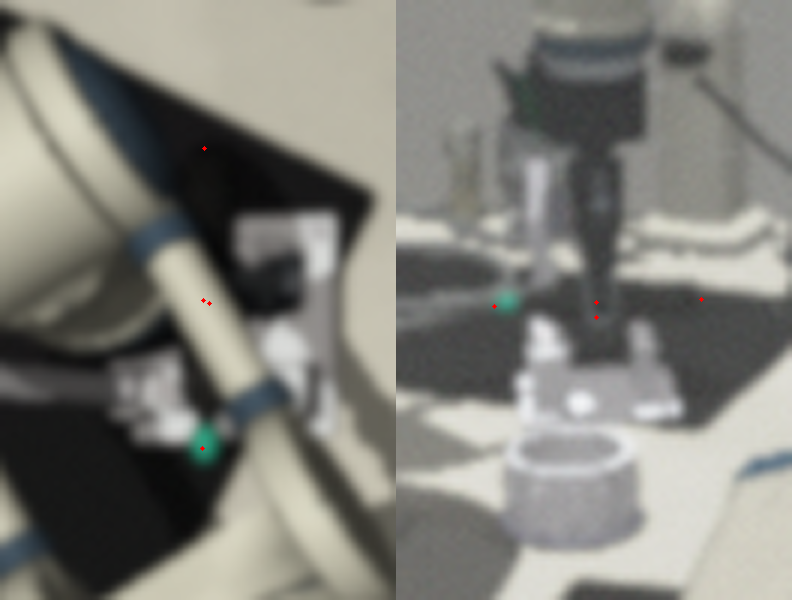

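Side view shows the probe straight above the saddles, which sit at (545,345) and (645,340) with their middle under the tool at 596. I'll lower it gently.

```bash

python3 -m jog '{"linear":[[0,0,0.4],[0,0,0.4],[0,0,0.4],[0,0,0.3],[0,0,0]],"twist":[[0,0,0],[0,0,0],[0,0,0],[0,0,0],[0,0,0]],"gripper":[1,1,1,1,1]}'
python3 -m jog '{"linear":[[0,0,0.1],[0,0,0.1],[0,0,0]],"twist":[[0,0,0],[0,0,0],[0,0,0]],"gripper":[1,1,1]}'; python3 g.py .458 .3305 .03
```

```text
t: 23.48
position: [0.4586, 0.3312, 0.035]
ee_rot: [-0.002, -0.011, 1.0, -0.001]
wrist_force: [-0.6, -0.2, -1.7]
opening: 0.271
grip_force: 59.5
t: 23.85
position: [0.459, 0.3316, 0.032]
ee_rot: [-0.001, -0.011, 1.0, -0.001]
wrist_force: [-0.1, 0.6, -0.6]
opening: 0.272
grip_force: 59.5
t 23.85 tcp [0.459 0.332 0.032] q [ 0.566  0.057  1.622 -0.     1.465 -1.027] grip 59.46168225942529 F [-0.121  0.583 -0.575]
xt [-1.    -0.022  0.002] yt [-0.022  1.    -0.002] zt [-0.002 -0.002 -1.   ]
tip [0.389 0.33  0.043] mid [0.459 0.332 0.042]
to tcp [ 0.053 -0.052  0.099] to tip [-3.447 -0.052  0.624]
```

```bash

python3 -m jog '{"linear":[[0,0,0.1],[0,0,0.1],[0,0,0]],"twist":[[0,0,0],[0,0,0],[0,0,0]],"gripper":[1,1,1]}'
python3 -m jog '{"linear":[[0,0,0.08],[0,0,0]],"twist":[[0,0,0],[0,0,0]],"gripper":[1,1]}'
python3 -m jog '{"linear":[[0,0,0.08],[0,0,0]],"twist":[[0,0,0],[0,0,0]],"gripper":[1,1]}'
```

```text
t: 24.22
position: [0.4591, 0.3319, 0.0281]
ee_rot: [-0.001, -0.011, 1.0, -0.001]
wrist_force: [1.2, 3.4, 0.7]
opening: 0.274
grip_force: 59.5
t: 24.48
position: [0.4591, 0.3319, 0.0265]
ee_rot: [-0.001, -0.011, 1.0, -0.001]
wrist_force: [0.3, 3.5, -0.5]
opening: 0.274
grip_force: 59.6
t: 24.72
position: [0.4592, 0.3319, 0.0254]
ee_rot: [-0.001, -0.011, 1.0, -0.0]
wrist_force: [0.2, 3.9, 3.1]
opening: 0.269
grip_force: 60.0
```

```bash

python3 -m jog '{"linear":[[0,0.05,0],[0,0,0],[0,0,0],[0,0,0],[0,0,0]],"twist":[[0,0,0],[0,0,0],[0,0,0],[0,0,0],[0,0,0]],"gripper":[1,1,0.7,0.65,0.6]}'
python3 -m jog '{"linear":[[0,0,0],[0,0,0],[0,0,0],[0,0,0]],"twist":[[0,0,0],[0,0,0],[0,0,0],[0,0,0]],"gripper":[0.55,0.5,0.5,0.5]}'
python3 -m jog '{"linear":[[0,0,-0.5],[0,0,-1],[0,0,-1],[0,0,-1],[0,0,-1]],"twist":[[0,0,0],[0,0,0],[0,0,0],[0,0,0],[0,0,0]],"gripper":[0.5,0.5,0.5,0.5,0.5]}'
python3 -m jog '{"linear":[[0,0,-1],[0,0,-1],[0,0,-1],[0,0,-1],[0,0,-1]],"twist":[[0,0,0],[0,0,0],[0,0,0],[0,0,0],[0,0,0]],"gripper":[1,1,1,1,1]}'
python3 -m jog '{"linear":[[0,-1,-0.5],[0,-1,0],[0,-1,0],[0,-1,0],[0,-1,0]],"twist":[[0,0,0],[0,0,0],[0,0,0],[0,0,0],[0,0,0]],"gripper":[1,1,1,1,1]}'
python3 - <<'E'
from h import *
p=imaging.snapshot('top');q=imaging.snapshot('side')
R=lambda im,f:cv2.resize(im,None,fx=f,fy=f,interpolation=cv2.INTER_CUBIC)
cv2.imwrite('pics/m9.png',np.hstack([R(p['color'][195:265,90:170],5),R(q['color'][140:210,215:275],6)[:350]]))
for c in (p,q):
    hsv=cv2.cvtColor(c['color'],cv2.COLOR_BGR2HSV); m=cv2.inRange(hsv,(65,70,40),(95,255,255));k=np.zeros_like(m);u=proj(c,[.389,.331,.036]).astype(int);k[u[1]-8:u[1]+8,u[0]-8:u[0]+8]=1
    ys,xs=np.nonzero(m*k);print(proj(c,[.394,.331,.036]),len(xs),xs.mean(),ys.mean(),onz(c,(xs.mean(),ys.mean()),.036))
E
python3 g.py
```

```text
t: 25.35
position: [0.4586, 0.3319, 0.024]
ee_rot: [-0.002, -0.011, 1.0, -0.002]
wrist_force: [1.0, -0.3, 0.8]
opening: 0.401
grip_force: 0.0
t: 25.85
position: [0.4589, 0.3325, 0.0247]
ee_rot: [-0.001, -0.011, 1.0, -0.001]
wrist_force: [-0.4, 1.1, 0.6]
opening: 0.501
grip_force: 0.0
t: 26.48
position: [0.4593, 0.3327, 0.1168]
ee_rot: [-0.001, -0.011, 1.0, -0.001]
wrist_force: [0.1, 0.3, 0.2]
opening: 0.498
grip_force: 0.0
t: 27.1
position: [0.4594, 0.3328, 0.2161]
ee_rot: [-0.001, -0.011, 1.0, -0.001]
wrist_force: [-0.8, 0.2, 0.1]
opening: -0.002
grip_force: 0.0
t: 27.72
position: [0.4614, 0.2312, 0.2244]
ee_rot: [-0.001, -0.011, 1.0, -0.001]
wrist_force: [0.7, 0.2, -0.4]
opening: -0.0
grip_force: 0.0
[142.64965151 245.49777079] 34 142.58823529411765 246.23529411764707 [0.39186656 0.33111862 0.036     ]
[231.34027262 189.60871288] 14 231.21428571428572 188.64285714285714 [0.39344    0.34306589 0.036     ]
t 27.825 tcp [0.462 0.231 0.225] q [ 0.398 -0.133  1.463 -0.002  1.814 -1.193] grip 0.0 F [ 0.681  0.187 -0.34 ]
xt [-1.    -0.02   0.002] yt [-0.02   1.    -0.002] zt [-0.002 -0.002 -1.   ]
tip [0.392 0.229 0.236] mid [0.462 0.231 0.235]
```

View pics/m9.png

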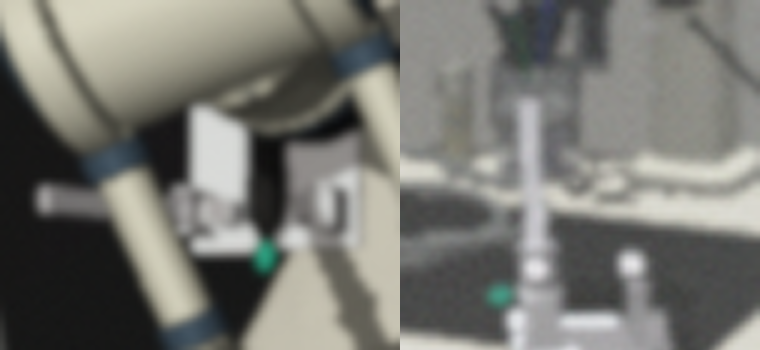

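Top view shows the green tip at (143,246) and the probe lying in the saddles, with the keeper still open to the left (end at about (98,235)). Next I move closed fingers round to the +y side of the keeper.

```bash

python3 -m jog '{"linear":[[0.13,0.97,0],[0.13,0.97,0],[0.13,0.97,0],[0.13,0.97,0],[0.13,0.97,0]],"twist":[[0,0,0],[0,0,0],[0,0,0],[0,0,0],[0,0,0]],"gripper":[1,1,1,1,1]}' >/dev/null
python3 -m jog '{"linear":[[0.13,0.97,0],[0.13,0.97,0],[0.13,0.97,0],[0.13,0.97,0],[0.13,0.97,0]],"twist":[[0,0,0],[0,0,0],[0,0,0],[0,0,0],[0,0,0]],"gripper":[1,1,1,1,1]}' >/dev/null
python3 -m jog '{"linear":[[0.13,0.97,0],[0.13,0.97,0],[0.13,0.97,0],[0.13,0.97,0],[0,0,1]],"twist":[[0,0,0],[0,0,0],[0,0,0],[0,0,0],[0,0,0]],"gripper":[1,1,1,1,1]}' 
python3 -m jog '{"linear":[[0,0,1],[0,0,1],[0,0,1],[0,0,1],[0,0,0]],"twist":[[0,0,0],[0,0,0],[0,0,0],[0,0,0],[0,0,0]],"gripper":[1,1,1,1,1]}' 
python3 g.py .421 .387 .12
```

```text
t: 29.7
position: [0.419, 0.506, 0.2059]
ee_rot: [0.0, -0.012, 1.0, 0.0]
wrist_force: [0.8, 0.1, -0.4]
opening: -0.002
grip_force: 0.0
t: 30.32
position: [0.4182, 0.5024, 0.1216]
ee_rot: [-0.003, -0.011, 1.0, -0.003]
wrist_force: [0.1, -0.9, 0.2]
opening: 0.004
grip_force: 0.0
t 30.325 tcp [0.418 0.502 0.122] q [ 0.824  0.247  1.251  0.     1.651 -0.768] grip 0.0 F [ 0.055 -0.908  0.158]
xt [-1.    -0.022  0.005] yt [-0.022  1.    -0.005] zt [-0.005 -0.005 -1.   ]
tip [0.348 0.501 0.132] mid [0.418 0.502 0.132]
to tcp [-0.014 -5.773  0.107] to tip [-3.514 -5.773  0.632]
```

```bash

python3 -m jog '{"linear":[[0,-0.9,0],[0,-0.9,0],[0,-0.9,0],[0,-0.8,0],[0,-0.8,0]],"twist":[[0,0,0],[0,0,0],[0,0,0],[0,0,0],[0,0,0]],"gripper":[1,1,1,1,1]}'
python3 -m jog '{"linear":[[0,-0.7,0],[0,-0.7,0],[0,-0.8,0.1],[0,0,0]],"twist":[[0,0,0],[0,0,0],[0,0,0],[0,0,0]],"gripper":[1,1,1,1]}' 
python3 look.py pics/m10.png; python3 - <<'E'
from h import *
c=imaging.snapshot('side')
for r in imaging.trace('keeper',c)[:2]:
    m=r['pixels'].astype(np.uint8);print(r['confidence'],r['point'],cv2.boundingRect(m))
print(proj(c,[.42,.372,.056]),[ (a,proj(c,[.42,.372+.108*np.cos(a),.056+.108*np.sin(a)])) for a in (2,1.57,1.2,.9,.6)])
E
```

```text
t: 30.95
position: [0.4211, 0.417, 0.1256]
ee_rot: [-0.0, -0.011, 1.0, -0.0]
wrist_force: [-1.0, 1.4, 1.8]
opening: 0.001
grip_force: 0.4
t: 31.45
position: [0.4218, 0.3721, 0.1222]
ee_rot: [-0.001, -0.01, 1.0, -0.001]
wrist_force: [-0.3, 0.2, -1.0]
opening: 0.001
grip_force: 0.0
top off 85 183 pred tip [118.58748839 257.08140927] green 34 142.58823529411765 246.23529411764707
side off 204 114 pred tip [221.39923701 164.8021866 ] green 15 231.13333333333333 188.53333333333333
0.53 [237.0, 169.7] (235, 159, 4, 23)
[237.28316895 181.71977562] [(2, array([236.4800976 , 162.31726961])), (1.57, array([236.29185222, 157.02686286])), (1.2, array([236.28143974, 156.26867704])), (0.9, array([236.37184332, 158.17830414])), (0.6, array([236.53796129, 162.05838691]))]
```

View pics/m10.png

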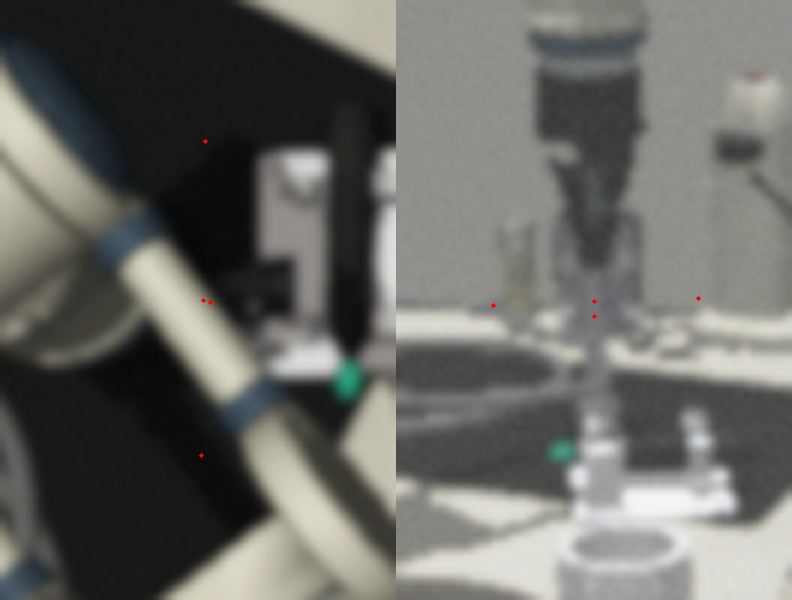

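I've now gone past the 10-picture viewing limit, so I view no more and go by numbers. The keeper is upright in front of the fingers; I swing it down along its arc.

```bash

python3 -m jog '{"linear":[[0,-0.8,0.2],[0,-0.7,0.2],[0,-0.7,0.2],[0,-0.6,0.4],[0,-0.55,0.5]],"twist":[[0,0,0],[0,0,0],[0,0,0],[0,0,0],[0,0,0]],"gripper":[1,1,1,1,1]}'
python3 -m jog '{"linear":[[0,-0.4,0.6],[0,-0.35,0.6],[0,-0.1,0.2],[0,0,0]],"twist":[[0,0,0],[0,0,0],[0,0,0],[0,0,0]],"gripper":[1,1,1,1]}' 
python3 g.py .421 .282 .061; python3 - <<'E'
from h import *
c=imaging.snapshot('side')
for r in imaging.trace('keeper',c)[:2]:
    m=r['pixels'].astype(np.uint8);print(r['confidence'],r['point'],cv2.boundingRect(m))
print(proj(c,[.42,.372,.056]),[ (a,proj(c,[.42,.372+.108*np.cos(a),.056+.108*np.sin(a)])) for a in (.9,.6,.3,0)])
E
```

```text
t: 32.28
position: [0.4234, 0.3054, 0.0924]
ee_rot: [-0.001, -0.011, 1.0, -0.001]
wrist_force: [-0.5, 0.3, -0.5]
opening: -0.003
grip_force: 0.2
t: 32.78
position: [0.4234, 0.2892, 0.0644]
ee_rot: [-0.001, -0.011, 1.0, -0.001]
wrist_force: [0.1, -0.0, -0.2]
opening: 0.005
grip_force: 0.0
t 32.775 tcp [0.423 0.289 0.064] q [ 0.533 -0.109  1.726 -0.001  1.528 -1.06 ] grip 0.0 F [ 0.083 -0.012 -0.235]
xt [-1.    -0.022  0.003] yt [-0.022  1.    -0.002] zt [-0.003 -0.002 -1.   ]
tip [0.353 0.288 0.075] mid [0.423 0.289 0.075]
to tcp [ 0.126 -0.357  0.172] to tip [-3.374 -0.357  0.697]
0.51 [249.1, 187.4] (231, 186, 33, 7)
[237.28316895 181.71977562] [(0.9, array([236.37184332, 158.17830414])), (0.6, array([236.53796129, 162.05838691])), (0.3, array([236.76273482, 167.50093385])), (0, array([237.02641133, 174.0221615 ]))]
```

```bash

python3 -m jog '{"linear":[[0,-0.4,0.1],[0,0,0.1],[0,0,0]],"twist":[[0,0,0],[0,0,0],[0,0,0]],"gripper":[1,1,1]}'
python3 -m jog '{"linear":[[0,0,0.08],[0,0,0]],"twist":[[0,0,0],[0,0,0]],"gripper":[1,1]}' 
python3 -m jog '{"linear":[[0,0,0.08],[0,0,0]],"twist":[[0,0,0],[0,0,0]],"gripper":[1,1]}'
```

```text
t: 33.25
position: [0.4237, 0.2812, 0.0608]
ee_rot: [-0.001, -0.011, 1.0, -0.001]
wrist_force: [0.9, -0.5, -1.1]
opening: -0.004
grip_force: 0.0
t: 33.5
position: [0.4237, 0.2814, 0.0592]
ee_rot: [-0.001, -0.011, 1.0, -0.001]
wrist_force: [-0.8, 0.3, 0.5]
opening: 0.001
grip_force: 0.0
t: 33.75
position: [0.4239, 0.2814, 0.0588]
ee_rot: [-0.001, -0.011, 1.0, -0.001]
wrist_force: [-2.5, -1.8, 5.4]
opening: -0.0
grip_force: 2.8
```

```bash

python3 -m jog '{"linear":[[0,0,0.05],[0,0,0]],"twist":[[0,0,0],[0,0,0]],"gripper":[1,1]}'
python3 -m jog '{"linear":[[0,0,-0.5],[0,0,-1],[0,0,-1],[0,0,-1],[0,0,-1]],"twist":[[0,0,0],[0,0,0],[0,0,0],[0,0,0],[0,0,0]],"gripper":[1,1,1,1,1]}'
python3 -m jog '{"linear":[[0,-1,-1],[0,-1,-1],[0,-1,-1],[0,-1,-1],[0,-1,0]],"twist":[[0,0,0],[0,0,0],[0,0,0],[0,0,0],[0,0,0]],"gripper":[1,1,1,1,1]}'
python3 -m jog '{"linear":[[0,-1,0],[0,-1,0],[0,-1,0],[0,-1,0],[0,-1,0]],"twist":[[0,0,0],[0,0,0],[0,0,0],[0,0,0],[0,0,0]],"gripper":[1,1,1,1,1]}'
python3 - <<'E'
from h import *
for n in('side','top'):
    c=imaging.snapshot(n)
    for k in('keeper','keeper_end','probe','pot'):
        for r in imaging.trace(k,c)[:2]:
            m=r['pixels'].astype(np.uint8);print(n,k,round(r['confidence'],2),np.round(r['point'],1),cv2.boundingRect(m))
    print('hinge',proj(c,[.42,.372,.056]),[ (a,proj(c,[.42,.372+.108*np.cos(a),.056+.108*np.sin(a)]).round(1)) for a in (.3,.07,0)])
    hsv=cv2.cvtColor(c['color'],cv2.COLOR_BGR2HSV); m=cv2.inRange(hsv,(65,70,40),(95,255,255));k=np.zeros_like(m);u=proj(c,[.389,.331,.036]).astype(int);k[u[1]-8:u[1]+8,u[0]-8:u[0]+8]=1
    ys,xs=np.nonzero(m*k);print('green',xs.mean(),ys.mean())
    a=proj(c,[.42,.28,.059]).round().astype(int); print(a); g=cv2.cvtColor(c['color'],cv2.COLOR_BGR2GRAY)
    print(g[a[1]-12:a[1]+10,a[0]-8:a[0]+9] if n=='side' else g[a[1]-6:a[1]+7,a[0]-30:a[0]+12])
E
```

```text
t: 34.0
position: [0.4239, 0.2815, 0.0586]
ee_rot: [-0.001, -0.011, 1.0, -0.001]
wrist_force: [-3.5, -2.7, 9.6]
opening: -0.003
grip_force: 4.7
t: 34.62
position: [0.4241, 0.2816, 0.1486]
ee_rot: [-0.001, -0.011, 1.0, -0.001]
wrist_force: [0.4, 0.6, 0.3]
opening: 0.001
grip_force: 0.0
t: 35.25
position: [0.4269, 0.1813, 0.23]
ee_rot: [0.001, -0.011, 1.0, -0.0]
wrist_force: [-0.0, -0.2, 0.8]
opening: -0.002
grip_force: 0.0
t: 35.88
position: [0.4285, 0.0811, 0.2281]
ee_rot: [-0.001, -0.011, 1.0, -0.001]
wrist_force: [0.1, 0.8, 0.6]
opening: -0.001
grip_force: 0.0
side keeper 0.15 [240.8 192.6] (233, 180, 27, 22)
side pot 0.66 [242.7 210.1] (232, 202, 22, 20)
hinge [237.28316895 181.71977562] [(0.3, array([236.8, 167.5])), (0.07, array([237. , 172.4])), (0, array([237., 174.]))]
green 231.21428571428572 188.64285714285714
[237 188]
[[ 88 107 117 114  95  88  91 100 117 125 115  96  90  86  88  93 101]
 [108 120 126 120 105 102 106 111 116 111  99  83  77  73  73  76  75]
 [124 131 128 122 114 114 111 110 108 105  93  79  73  72  67  76  74]
 [122 118 114 109 110 113 124 127 128 126 114
[... 3251 characters left out ...]
 [160 162 164 170 177 176 168 161 160 163 158 135 108  94  89  87  92 110
  133 145 146 143 150 167 180 183 171 142 111 113 149 177 179 177 186 191
  191 192 196 197 196 196]
 [124 122 133 156 178 184 178 174 175 183 177 145  92  55  44  49  72 112
  151 175 180 180 181 183 181 173 155 126 102 112 152 182 186 181 189 195
  197 197 198 197 197 196]
 [114 117 129 158 186 201 202 201 202 206 201 172 116  63  41  56  95 141
  181 203 209 210 209 204 196 183 164 145 135 145 171 190 188 182 190 196
  197 198 198 197 197 196]
 [147 158 164 177 198 211 215 216 216 216 212 191 145  91  64  79 119 164
  196 213 218 218 218 215 211 204 193 184 182 187 196 200 190 181 189 196
  197 198 198 198 197 198]]
```

```bash
python3 -c "
from h import *
c=imaging.snapshot('top')
print([proj(c,[.42,.372-.108*np.cos(a),.056+.108*np.sin(a)]).round(1) for a in(0,.1,.2)])
print(bot.job_done())"
```

```text
[array([164.6, 235.8]), array([163.6, 235.5]), array([162.2, 235.2])]
the job is handed in; nothing more can be done
None
```

The job is handed in at about 36 s, with no verdict returned: the probe was dipped about 18 mm below the rim for over a second (brief 25 N contact on the way in), laid in both saddles, and the keeper shut, which I judged from the bar's contact height and the top camera, but I viewed 12 pictures against the limit of 10.

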